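# Clear the test place and hold a gel cassette in the press-to-light viewer

### The job

Clear this patient's test place first, because reading takes the hand: lay the red-capped blood tube from the pad in the yellow bin and stand the dropper bottle with the pinkish-red cap upright in the blue bin, without dropping them or knocking over the bottle already there. Then take the cassette with the orange strip out of the rack, leaving the green-striped one alone, pass it foot first through the slot in the top of the viewer, press the sprung cradle inside all the way down with it, and finish like that: still gripping the cassette and holding it down, not letting go.

Things in the scene. Friction and masses are not known exactly. Their poses are not given: they have to be found in the camera images.
- blood_tube: glass blood tube with a red cap, 74 mm long, lying flat on the pad; origin under its middle, on the pad's surface. Its x axis runs along the tube from the cap (x = -37 to -21 mm, 16 mm square) to the round end of the glass (x = +37 mm; the glass is 12 mm thick, its centre line 8 mm above the origin). Grip the glass across its y axis. Weighs about 12 g.
- reagent_bottle: white dropper bottle with a pinkish-red cap, standing on the pad, 99 mm tall, round, body 36 mm in diameter up to 62 mm; origin at the centre of its underside, z up. Grip round the body, about 40 mm above the origin. Weighs about 40 g.
- tube_bin: yellow open bin, fixed for the job, 120 (x) x 140 (y) x 36 mm high, walls and floor 3 mm; origin at the centre of its underside. A green-capped tube lies in it along x, 45 mm to the +y side of the centre.
- reagent_bin: blue open bin, same size and axes as the yellow one, fixed. A blue-capped dropper bottle stands in it, 40 mm to the +y side of the centre; the rest is free. The two bins may swap places.
- blue_bottle: blue-capped dropper bottle (36 mm in diameter, 99 mm tall) already standing in the blue bin; origin at the centre of its underside; must stay standing.
- cassette: the cassette to read: flat white plastic plate with an orange strip along its top edge, 9 mm thick (x), 54 wide (y), 78 tall (z), about 40 g; origin at the centre of its foot. Stands upright in a slot of the grey rack, which hides its lowest 26 mm. Both faces are alike: either may face the front. Grip it across its thickness, on its top 22 mm only: the rest goes into the viewer.
- other_cassette: the same cassette with a green strip, 80 mm from the orange one in the same rack; which of the two stands nearer the robot varies. Leave it alone.
- rack: grey plastic cassette rack, fixed, 104 (x) x 68 (y) x 32 mm high, six slots one behind the other along x, each 12 x 57 mm, floor 6 mm above the worktop; origin at the centre of its underside. The cassettes stand in its first and last slot (x = -40 and +40 mm) with their axes along the rack's.
- viewer: white bench viewer, fixed, 104 (x) x 154 (y) x 85 mm high, window in its front (-x) side; origin on the worktop straight below the middle of the slot.
- slot (a point): middle of the slot in the viewer's top, 85 mm above the worktop, axes as the viewer's. The slot is 11 mm (x) by 56 mm (y), 2 mm more than the cassette each way, with a black sloped collar round it that stands 4 mm higher and opens 4 mm wider on each side. Straight down, the cassette's foot meets the sprung cradle 27 mm below this point.
- cradle (a joint): how far the sprung cradle in the viewer is pressed down, in m: 0 up, 0.014 at its stop. The spring pushes up with about 2.5 N at 0 and 7.4 N at the stop; the lamp is lit from 0.010 on. It lifts the cassette again when that is let go.
There are look-alikes about, which are no part of the job. Leave any pink or purple look-alike of the cassette alone.

How it is judged:
By the outcome, as a careful person would: the job done as asked, in the order asked, and still so for the second after the job is handed in, while the arm keeps its last pose, push and grip.
It also fails if it takes over 72 s, if anything falls off the work surface, if the arm or the gripper's body presses on something with over 40 N, if the wrist force passes 120 N, or if a joint passes its speed limit or range.

### The arm

A 6-joint arm with a two-finger parallel gripper is mounted at the origin on a cart in front of the work surface, level with it; the furniture and walls round the work are solid. World frame = base frame: x ahead of the robot, y to its left, z up, the work surface at z = 0. Lengths are in m, angles in rad, forces in N, time in s.
With the tool pointing down it reaches from about 0.375 to 0.9 m from the base axis. Payload 3.1 kg.
Tool frame: the origin (TCP) lies on the centre line of the jaws, within the pads' length; the fingertips stand 11 mm ahead of it and the grasp point (between the pads) lies 8 mm behind it; z points along the fingers, y is the line along which they close (so a half turn about z gives the same grasp; the last joint's range is limited). The gripper opens to 85 mm and grips with 20 to 120 N. Pads are 22 mm wide; open, the fingers measure 114 mm over their backs; the gripper's body (76 mm by 85 mm) begins 54 mm behind the grasp point. The pads swing forward as they close: fully open they stand 13 mm farther back than shut.
Start: joints at [-1.504, 0.527, 1.433, -0, 1.181, -0.178], TCP at [0.152, -0.606, 0.242] pointing down, gripper open.
Joint ranges: [-3.08, 3.08], [-0.75, 2.2], [0.22, 2.44], [-1.43, 4.57], [0, 2.65], [-2.85, 2.85]. Speed limits (rad/s): [2.79, 2.79, 3.14, 3.14, 3.14, 3.14].

### API

Orientations are given as a 3x3 rotation matrix whose columns are the frame's x, y, z axes.
In Python, from station import r gives the robot as it stands. Calls block until the motion is done:
- r.move_to(position, orientation): joint-space move of the TCP to a pose.
- r.servo_line(position, frame=None, feed=0.15, f_stop=None): straight line of the TCP; frame=None keeps the orientation; feed is the mean speed in m/s. With f_stop (N) it stops when the force on the tool has changed by that much, and returns True; else False.
- r.move_j(angles): joint-space move.
- r.release() and r.close(): open the fingers fully, or close them until they stop; the grip force is fixed at half the most.
- r.hold(seconds).
- r.ik(position, orientation): joint angles nearest the present ones, or None.
- r.sense(): the state.
- r.read_camera(name): name is "scene" or "top" or "wrist"; returns a dict with "frame" (420x560x3 uint8, blue, green, red), "camera_matrix" (3x3 intrinsics, pixels), "extrinsics" (4x4, takes a point from world to camera coordinates). Camera axes: x right, y up, looking along -z (the intrinsics and any distortion apply to the point x, -y, -z); pixel columns grow to the right and rows downward; lengths in m; the calibration is good to about 2 mm. A picture is of the moment at which its call begins. There is no depth.
A pose or a line that the arm cannot do raises r.PlanningError and nothing moves.
- r.job_done(): hands the job in; it is judged then, once.
Trained networks look in the newest picture that a camera, given by its name, has taken for a name from the list of things; names that differ only in an ending like _2 or _b are one class to them, and where a whole thing is asked for, a point or a joint stands for the part that bears it (a point fixed in the world has none). Each returns a list of dicts, best first, with "p" (0 to 1); they miss things now and then, are a little off and sometimes report something else, mostly with a low value. They report only what shows in the picture. A call takes as long as a camera call. They do not tell look-alikes from the thing itself.
- r.boxes_of(camera, label): "box" ([left, top, width, height] in pixels, round what is visible of it).
- r.silhouettes(camera, label): "pixels" (420x560 bool, what is visible of it) and "box" ([left, top, width, height] in pixels, round what is visible of it).
- r.mark_of(camera, label): "point" ([row, column] in pixels: a listed point, or the origin of a listed thing).
The state is a dict: "time": time; "joint_pos": joint angles; "joint_velocities": joint speeds; "effort": joint torques, N m; "tcp_pos": TCP position; "tool_rot": TCP orientation; "wrist_force": force on the tool from outside, world axes, zero at the start; "wrist_torque": the same for the moment, N m; "width": finger opening in m; "grasp_force": force on a finger pad.
Only numpy, scipy, OpenCV 4.12 (cv2) and the standard library are available. Lean on these libraries where they do the work, as an engineer would, in place of code of your own. Each camera call takes 0.05 s, during which the arm holds its last target. There are 200 camera calls.

## Working session

There is one attempt and no reset: what is moved stays moved. The work goes in short steps, each a Python script; the robot and the scene stay as the last script left them, time stands still between calls to the robot, and variables do not carry over. Pictures are saved under pics/ and viewed, at most 10 in all, crops included, and the job is handed in when it is done.

```bash
ls; mkdir -p pics; python3 - <<'E'
from station import r
import cv2,numpy as np
ims=[]
for c in ["scene","top"]:
    d=r.read_camera(c); cv2.imwrite(f"pics/{c}0.png",d["frame"]); 
    print(c,d["camera_matrix"].tolist(),np.round(d["extrinsics"],4).tolist(),[k for k in d])
    for l in ["blood_tube","reagent_bottle","tube_bin","reagent_bin","blue_bottle","cassette","other_cassette","rack","viewer","slot"]:
        try: print(l,[(round(m["p"],2),np.round(m["point"]).tolist()) for m in r.mark_of(c,l)[:4]],[(round(m["p"],2),np.round(m["box"]).tolist()) for m in r.boxes_of(c,l)[:4]] if l!="slot" else "")
        except Exception as e: print(l,e)
E
```

```text
pics
scene [[484.83885018173675, 0.0, 279.9217392722243], [0.0, 484.83885018173675, 212.56943131138524], [0.0, 0.0, 1.0]] [[-0.448, -0.894, 0.0121, 0.2387], [0.6018, -0.2915, 0.7436, -0.3532], [-0.6612, 0.3404, 0.6686, -1.3001], [0.0, 0.0, 0.0, 1.0]] ['frame', 'camera_matrix', 'extrinsics']
blood_tube [(0.58, [247.0, 168.0]), (0.5, [200.0, 271.0]), (0.36, [202.0, 378.0])] [(0.27, [140.0, 222.0, 54.0, 42.0])]
reagent_bottle [(0.31, [200.0, 274.0])] []
tube_bin [(0.67, [246.0, 168.0])] [(0.8, [139.0, 219.0, 53.0, 45.0])]
reagent_bin [(0.73, [280.0, 184.0])] [(0.36, [221.0, 226.0, 30.0, 34.0])]
blue_bottle [(0.53, [288.0, 169.0])] [(0.52, [159.0, 265.0, 16.0, 25.0])]
cassette [(0.91, [272.0, 272.0]), (0.79, [276.0, 241.0]), (0.59, [254.0, 237.0])] [(0.75, [228.0, 233.0, 19.0, 18.0]), (0.59, [230.0, 260.0, 25.0, 18.0]), (0.53, [258.0, 253.0, 25.0, 23.0])]
other_cassette [(0.59, [237.0, 230.0])] [(0.58, [224.0, 218.0, 20.0, 11.0])]
rack [(0.91, [243.0, 234.0]), (0.43, [246.0, 166.0])] [(0.56, [222.0, 229.0, 29.0, 29.0])]
viewer [(0.76, [217.0, 274.0])] [(0.65, [250.0, 186.0, 50.0, 44.0])]
[... 442 characters left out ...]
0.61, [227.0, 358.0])] [(0.64, [352.0, 218.0, 20.0, 11.0])]
tube_bin [(0.79, [178.0, 170.0]), (0.31, [220.0, 229.0])] []
reagent_bin [(0.63, [228.0, 169.0])] [(0.73, [138.0, 205.0, 54.0, 45.0])]
blue_bottle [(0.46, [231.0, 152.0]), (0.3, [219.0, 227.0])] []
cassette [(0.67, [218.0, 229.0]), (0.64, [259.0, 243.0]), (0.57, [248.0, 219.0])] [(0.49, [231.0, 254.0, 21.0, 8.0]), (0.41, [218.0, 214.0, 18.0, 12.0])]
other_cassette [(0.43, [195.0, 231.0]), (0.28, [189.0, 286.0])] [(0.5, [219.0, 185.0, 24.0, 15.0])]
rack [(0.87, [206.0, 230.0]), (0.43, [177.0, 171.0])] [(0.68, [215.0, 191.0, 30.0, 38.0])]
viewer [(0.67, [190.0, 285.0])] [(0.75, [260.0, 163.0, 53.0, 46.0])]
slot [(0.8, [182.0, 288.0])]
```

```bash
python3 - <<'E'
import cv2
a=cv2.imread("pics/top0.png")[140:290,110:440]; cv2.imwrite("pics/topc.png",cv2.resize(a,None,fx=2.4,fy=2.4,interpolation=cv2.INTER_CUBIC))
E
```

```text
(no output)
```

View pics/scene0.png

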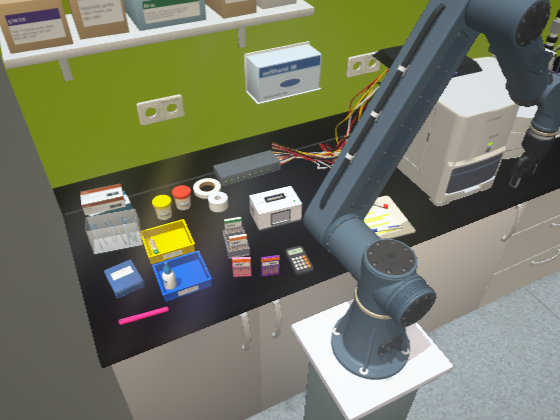

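View pics/topc.png

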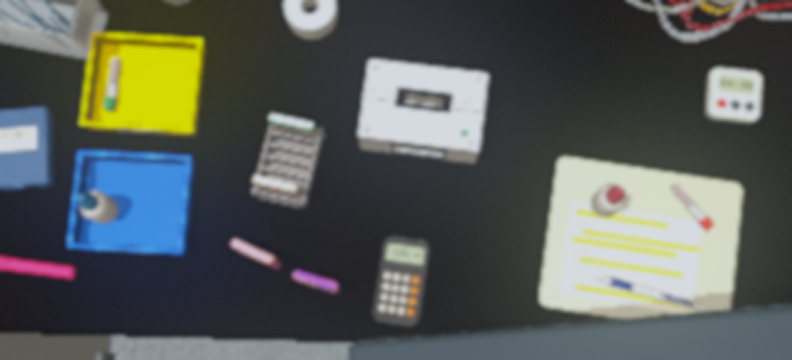

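Scene view: the pad is right of the arm. The yellow bin is at (167,240), the blue bin at (182,275), the rack at (235,240) and the viewer at (275,207).
Top view candidates:
- **Cassette:** rack front at about (226,217) looks orange and rack back at about (232,190) is green. The pink (216,245) and purple (241,257) ones on the bench are look-alikes.
- **Tube:** red cap on the pad at (398,227). The green-capped one in the yellow bin is another tube, and the pen on the pad is at (378,260).
- **Bottle:** pinkish-red cap on the pad at (365,222). The blue-capped one in the blue bin and the red- and yellow-lidded jars are not it.

```bash
cat > h.py <<'E'
from station import r
import cv2,numpy as np
def proj(d,P):
    E=d["extrinsics"];K=d["camera_matrix"]
    c=(E[:3,:3]@np.atleast_2d(P).T).T+E[:3,3]
    return np.c_[K[0,2]+K[0,0]*c[:,0]/-c[:,2],K[1,2]+K[1,1]*-c[:,1]/-c[:,2]]
def back(d,u,v,z):
    E=d["extrinsics"];K=d["camera_matrix"];R=E[:3,:3]
    o=-R.T@E[:3,3]; w=R.T@np.array([(u-K[0,2])/K[0,0],-(v-K[1,2])/K[1,1],-1])
    return o+w*(z-o[2])/w[2]
def down(yaw): # tool z down, tool y along (cos,sin) yaw
    y=np.array([np.cos(yaw),np.sin(yaw),0]);z=np.array([0,0,-1.]);return np.c_[np.cross(y,z),y,z]
E
python3 - <<'E'
from h import *
d=r.read_camera("top"); f=lambda x,y:(110+x/2.4,140+y/2.4)
for n,x,y,z in [("tubecap",706,222,.008),("tubeend",675,187,.008),("bottlecap",614,195,.099),("bottlebase",603,213,0),("ybin",143,85,.036),("bbin",132,203,.036),("rack0",285,165,.03),("cassF",275,184,.084),("cassB",293,121,.084),("slot",424,99,.089),("bluecap",90,200,.099)]:
    p=back(d,*f(x,y),z); print(n,np.round(p,3),np.hypot(p[0],p[1]).round(3))
s=r.sense(); print(s["tool_rot"].round(3) if hasattr(s["tool_rot"],'round') else s["tool_rot"],s["time"],s["width"])
w=r.read_camera("wrist"); E=w["extrinsics"]; print("cam pos",(-E[:3,:3].T@E[:3,3]).round(3),"axes",E[:3,:3].round(2).tolist(),w["camera_matrix"][0].tolist())
cv2.imwrite("pics/w0.png",w["frame"])
E
```

```text
tubecap [ 0.429 -0.361  0.008] 0.561
tubeend [ 0.474 -0.323  0.008] 0.573
bottlecap [ 0.445 -0.226  0.099] 0.499
bottlebase [ 0.438 -0.231  0.   ] 0.495
ybin [0.585 0.37  0.036] 0.692
bbin [0.43  0.372 0.036] 0.568
rack0 [0.485 0.181 0.03 ] 0.518
cassF [0.451 0.185 0.084] 0.487
cassB [0.53  0.167 0.084] 0.556
slot [0.561 0.005 0.089] 0.561
bluecap [0.423 0.405 0.099] 0.585
[[ 0.97   0.243 -0.   ]
 [ 0.243 -0.97  -0.   ]
 [-0.     0.    -1.   ]] 2.05 0.08541274116705541
cam pos [ 0.218 -0.59   0.375] axes [[0.24, -0.97, -0.0], [0.93, 0.23, -0.27], [0.26, 0.06, 0.96]] [374.7165223305938, 0.0, 283.1272901320843]
```

```bash
python3 - <<'E'
from h import *
r.move_to([0.45,-0.28,0.25],down(-np.pi/2))
d=r.read_camera("wrist"); np.savez("w1.npz",**d)
print(r.sense()["time"])
cv2.imwrite("pics/w1.png",d["frame"])
for l in ["blood_tube","reagent_bottle"]:
    print(l,[(round(m["p"],2),np.round(m["point"]).tolist(),back(d,m["point"][1],m["point"][0],0).round(4)) for m in r.mark_of("wrist",l)[:4]])
    for k,m in enumerate(r.silhouettes("wrist",l)[:3]): print(m["p"],m["box"]); np.save(f"{l}{k}.npy",m["pixels"])
E
```

```text
3.775
blood_tube [(0.82, [176.0, 342.0], array([ 0.4472, -0.3425,  0.    ]))]
0.6 [317.1, 147.4, 51.3, 59.8]
reagent_bottle [(0.97, [175.0, 233.0], array([ 0.4484, -0.2291,  0.    ]))]
0.66 [204.5, 155.9, 44.0, 48.1]
```

View pics/w1.png

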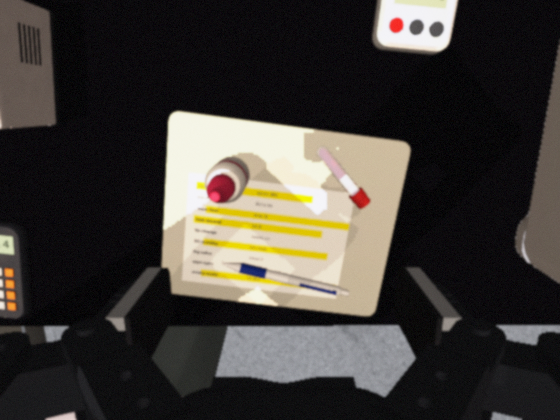

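The close view shows the red-capped tube with its round end at (321,150) and cap end at (367,205). The pinkish-red-capped bottle has its cap at (219,189) and its body around (229,178). Both are on the pad, and the pen at (285,277) is not involved.

```bash
python3 - <<'E'
from h import *
d=dict(np.load("w1.npz"))
m=np.load("blood_tube0.npy").astype(np.uint8); pts=cv2.findNonZero(m); (c,s,a)=cv2.minAreaRect(pts); print(c,s,a)
box=cv2.boxPoints(((c),s,a)); 
for z in (.008,.012): print([back(d,u,v,z)[:2].round(4).tolist() for u,v in [(321,150),(366,205),c]+box.tolist()])
b=np.load("reagent_bottle0.npy"); 
from scipy.optimize import minimize
def mask(x,y,z0=0.003):
    M=np.zeros((420,560),np.uint8); t=np.linspace(0,2*np.pi,40)
    for segs in [((0,.018),(.062,.018)),((.062,.018),(.072,.01)),((.070,.010),(.099,.007))]:
        P=np.vstack([np.c_[x+R*np.cos(t),y+R*np.sin(t),0*t+z+z0] for z,R in segs])
        cv2.fillConvexPoly(M,cv2.convexHull(proj(d,P).astype(np.float32)).round().astype(int),1)
    return M.astype(bool)
best=max(((mask(x,y)&b).sum()/(mask(x,y)|b).sum(),x,y) for x in np.arange(.43,.47,.001) for y in np.arange(-.25,-.21,.001)); print(best)
# cap
hsv=cv2.cvtColor(d["frame"],cv2.COLOR_BGR2HSV); red=(((hsv[...,0]<8)|(hsv[...,0]>165))&(hsv[...,1]>130)).astype(np.uint8)
n,l,st,ce=cv2.connectedComponentsWithStats(red)
for i in range(1,n):
    if st[i,4]>40: print(st[i],ce[i], back(d,*ce[i],.09).round(4), back(d,*ce[i],.012).round(4))
E
```

```text
(342.2235107421875, 176.59410095214844) (75.38333129882812, 16.052852630615234) 49.398704528808594
[[0.4746, -0.3188], [0.418, -0.3668], [0.4478, -0.341], [0.4714, -0.3095], [0.4817, -0.3214], [0.4233, -0.3735], [0.4121, -0.3616]]
[[0.475, -0.3184], [0.419, -0.3659], [0.4485, -0.3403], [0.4719, -0.3092], [0.4821, -0.3209], [0.4243, -0.3725], [0.4133, -0.3607]]
(np.float64(0.8864628820960698), np.float64(0.452), np.float64(-0.22999999999999998))
[390  18  13  14 146] [395.99315068  24.63013699] [ 0.5728 -0.3617  0.09  ] [ 0.5875 -0.3831  0.012 ]
[207 175  27  27 562] [220.38078292 188.30960854] [ 0.4537 -0.2311  0.09  ] [ 0.4366 -0.2177  0.012 ]
[350 188  20  20 223] [360.4529148  198.76681614] [ 0.445  -0.3433  0.09  ] [ 0.4256 -0.3598  0.012 ]
```

```bash
python3 - <<'E'
from h import *
R=down(np.radians(-49.7)); g=np.array([.453,-.3385,0])
def S(t): s=r.sense(); print(t,round(s["time"],2),np.round(s["tcp_pos"],4),np.round(s["wrist_force"],2),round(s["width"],4),np.round(s["grasp_force"],1))
r.move_to(g+[0,0,.10],R); S("above")
print(r.servo_line(g+[0,0,.0165],feed=.06,f_stop=5)); S("down")
r.close(); S("closed")
r.servo_line(g+[0,0,.15],feed=.15); S("up")
r.move_to([.48,.33,.25],down(np.radians(-90))); S("bins")
d=r.read_camera("wrist"); np.savez("w2.npz",**d); cv2.imwrite("pics/w2.png",d["frame"])
for l in ["blood_tube","tube_bin","reagent_bin","blue_bottle","cassette","rack"]:
    print(l,[(round(m["p"],2),np.round(m["point"]).tolist(),back(d,m["point"][1],m["point"][0],0).round(4)) for m in r.mark_of("wrist",l)[:4]])
E
```

```text
above 4.74 [ 0.4531 -0.3388  0.1002] [ 0.68  0.32 -0.3 ] 0.0855 0.0
False
down 6.28 [ 0.4532 -0.3387  0.0169] [0.93 0.35 0.4 ] 0.0856 0.0
closed 6.97 [ 0.4539 -0.3394  0.0197] [-2.6   3.1  20.09] 0.0087 62.5
up 8.01 [ 0.4525 -0.3379  0.1491] [-0.11 -0.04 -0.17] 0.0091 58.5
bins 10.42 [0.4804 0.3293 0.2498] [-0.23 -0.27  0.43] 0.009 58.5
blood_tube [(0.84, [280.0, 284.0], array([0.3599, 0.3289, 0.    ])), (0.25, [201.0, 422.0], array([0.4502, 0.1834, 0.    ]))]
tube_bin [(0.67, [59.0, 234.0], array([0.5907, 0.3756, 0.    ]))]
reagent_bin [(0.58, [219.0, 234.0], array([0.4313, 0.3817, 0.    ]))]
blue_bottle [(0.9, [222.0, 199.0], array([0.4279, 0.4193, 0.    ]))]
cassette [(0.75, [272.0, 390.0], array([0.369 , 0.2108, 0.    ])), (0.69, [298.0, 457.0], array([0.3374, 0.1329, 0.    ])), (0.67, [202.0, 422.0], array([0.4494, 0.1831, 0.    ]))]
rack [(0.61, [164.0, 429.0], array([0.4896, 0.1797, 0.    ]))]
```

View pics/w2.png

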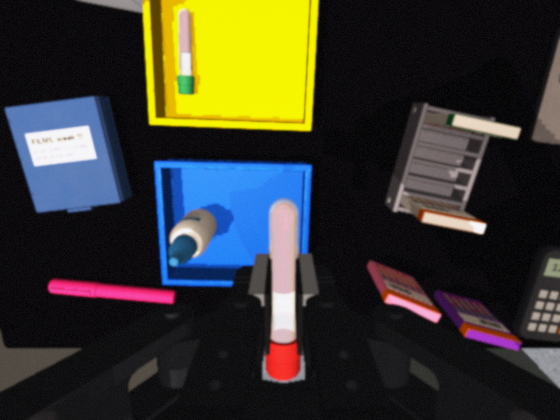

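Wrist view: the tube is held straight between the pads, round end at (284,203) and cap at (284,360). The yellow bin's front rim runs (151,125)–(311,130), with the green-capped tube at (185,50). The blue bin spans about (158,162)–(311,287), with the blue-capped bottle at (193,235). In the rack, the front cassette at (452,220) has the orange strip and the back one at (485,125) the green. The pink (405,290) and purple (478,320) look-alikes lie on the bench.

```bash
cat >> h.py <<'E'
def S(t): s=r.sense(); print(t,round(s["time"],2),np.round(s["tcp_pos"],4),np.round(s["wrist_force"],2),round(s["width"],4),np.round(s["grasp_force"],1)); return s
E
python3 - <<'E'
from h import *
d=dict(np.load("w2.npz"))
for u,v in [(151,125),(311,130),(156,161),(311,165),(163,284)]: print(u,v,back(d,u,v,.036).round(4))
R=down(np.radians(-45)); p=np.array([.590,.361,0])
r.move_to(p+[0,0,.12],R); S("above")
print(r.servo_line(p+[0,0,.0145],feed=.06,f_stop=3)); S("down")
r.release(); S("rel")
r.servo_line(p+[0,0,.2],feed=.15)
r.move_to([.47,.30,.27],down(np.radians(-90))); S("look")
d=r.read_camera("wrist"); np.savez("w3.npz",**d); cv2.imwrite("pics/w3.png",d["frame"])
for l in ["reagent_bin","blue_bottle"]:
    print(l,[(round(m["p"],2),np.round(m["point"]).tolist(),back(d,m["point"][1],m["point"][0],0).round(4)) for m in r.mark_of("wrist",l)[:4]])
E
```

```text
151 125 [0.5308 0.4484 0.036 ]
311 130 [0.5263 0.3039 0.036 ]
156 161 [0.4983 0.4469 0.036 ]
311 165 [0.4944 0.3033 0.036 ]
163 284 [0.3731 0.4513 0.036 ]
above 11.56 [0.5898 0.361  0.1202] [-0.23 -0.99 -0.12] 0.0089 58.5
False
down 13.47 [0.5903 0.3611 0.0149] [-0.13 -0.24 -0.69] 0.0089 58.5
rel 14.19 [0.59   0.361  0.0145] [-0.51  0.17 -0.4 ] 0.0852 0.0
look 16.33 [0.4706 0.3002 0.2696] [-0.52  0.02  0.21] 0.0853 0.0
reagent_bin [(0.94, [202.0, 212.0], array([0.4342, 0.3796, 0.    ])), (0.18, [53.0, 225.0], array([0.5885, 0.3581, 0.    ]))]
blue_bottle [(0.7, [110.0, 410.0], array([0.5335, 0.1684, 0.    ])), (0.58, [209.0, 176.0], array([0.4262, 0.42  , 0.    ]))]
```

View pics/w3.png

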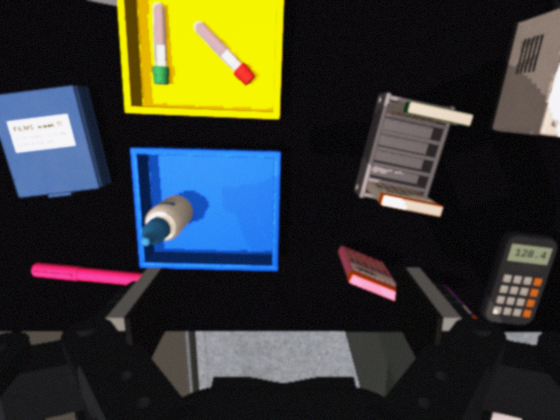

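The red-capped tube lies flat and clear in the yellow bin at (225,52). The blue bin spans about (132,150)–(280,270) with its right side free.

```bash
python3 - <<'E'
from h import *
R=down(0); g=np.array([.451,-.230,0]); p=np.array([.433,.350,0])
r.move_to(g+[0,0,.25],R)
r.servo_line(g+[0,0,.12],feed=.15)
print(r.servo_line(g+[0,0,.047],feed=.06,f_stop=4)); S("down")
r.close(); S("closed")
r.servo_line(g+[0,0,.25],feed=.12); S("up")
r.move_to(p+[0,0,.25],R); S("over")
d=r.read_camera("wrist"); cv2.imwrite("pics/w4.png",d["frame"]); np.savez("w4.npz",**d)
d=r.read_camera("scene"); cv2.imwrite("pics/s4.png",cv2.resize(d["frame"][180:320,90:330],None,fx=3,fy=3))
print(r.sense()["time"])
E
python3 -c "
import cv2,numpy as np
a=cv2.imread('pics/w4.png');b=cv2.imread('pics/s4.png');a=cv2.resize(a,(400,300));b=cv2.resize(b,(400,233))
b=cv2.copyMakeBorder(b,0,67,0,0,0);cv2.imwrite('pics/c4.png',np.hstack([a,b]))"
```

```text
False
down 21.11 [ 0.4512 -0.2302  0.0474] [-0.28 -0.67 -0.11] 0.0857 0.0
closed 21.63 [ 0.4511 -0.2301  0.0474] [0.21 1.02 4.8 ] 0.0339 59.7
up 23.48 [ 0.4507 -0.2297  0.2493] [-0.42 -0.23  0.31] 0.0341 59.6
over 25.56 [0.4336 0.3492 0.25  ] [-0.74 -0.72 -1.03] 0.0339 59.7
25.6583
```

View pics/c4.png

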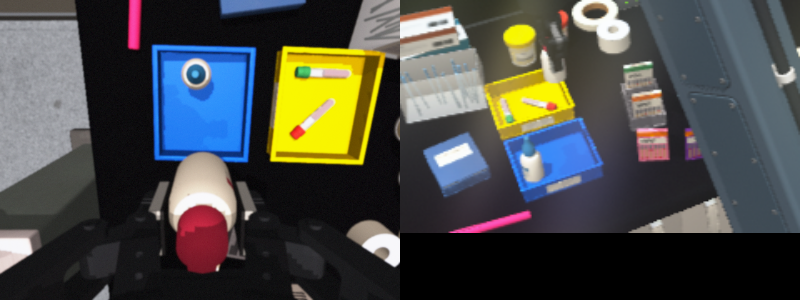

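The bottle is held upright with its cap at (203,238) in the left panel. The blue bin's rim spans (153,45)–(252,160) there, with the blue-capped bottle at (197,73) and the near end free.

```bash
python3 - <<'E'
from h import *
d=dict(np.load("w4.npz")); c=np.mean([back(d,u*1.4,v*1.4,.036) for u,v in [(153,45),(254,46),(156,160),(248,161)]],0); print(c.round(4))
assert np.abs(c[:2]-[.434,.3765]).max()<.01
R=down(0); p=np.array([.433,.350,0])
r.servo_line(p+[0,0,.075],feed=.12)
print(r.servo_line(p+[0,0,.039],feed=.03,f_stop=3)); S("down")
r.release(); S("rel")
r.servo_line(p+[0,0,.25],feed=.15)
# above rack/viewer
r.move_to([.43,.10,.30],down(np.radians(-90))); S("look")
d=r.read_camera("wrist"); np.savez("w5.npz",**d); cv2.imwrite("pics/w5.png",d["frame"])
for l in ["cassette","other_cassette","rack","viewer","slot","reagent_bottle","blue_bottle"]:
    z={"slot":.085}.get(l,0)
    print(l,[(round(m["p"],2),np.round(m["point"]).tolist(),back(d,m["point"][1],m["point"][0],z).round(4)) for m in r.mark_of("wrist",l)[:4]])
E
```

```text
[0.4344 0.3781 0.036 ]
True
down 28.26 [0.4328 0.3499 0.0423] [ 0.25 -0.59  3.37] 0.0335 60.0
rel 28.82 [0.4321 0.3495 0.0416] [-0.64  1.57 -0.06] 0.0853 0.0
look 31.36 [0.4301 0.1003 0.2997] [ 0.31 -0.65 -0.9 ] 0.0856 0.0
cassette [(0.88, [150.0, 208.0], array([0.4482, 0.1866, 0.    ])), (0.78, [216.0, 190.0], array([0.3692, 0.2121, 0.    ])), (0.72, [241.0, 256.0], array([0.3368, 0.1337, 0.    ]))]
other_cassette [(0.63, [71.0, 215.0], array([0.5328, 0.1745, 0.    ]))]
rack [(0.57, [110.0, 211.0], array([0.492 , 0.1809, 0.    ])), (0.46, [167.0, 8.0], array([0.4282, 0.4205, 0.    ])), (0.29, [11.0, 22.0], array([0.592 , 0.3735, 0.    ]))]
viewer [(0.92, [42.0, 369.0], array([0.5624, 0.0091, 0.    ]))]
slot [(0.6, [43.0, 370.0], array([0.5486, 0.0264, 0.085 ]))]
reagent_bottle [(0.79, [163.0, 64.0], array([0.4323, 0.3547, 0.    ]))]
blue_bottle [(0.85, [166.0, 9.0], array([0.4293, 0.4191, 0.    ]))]
```

View pics/w5.png

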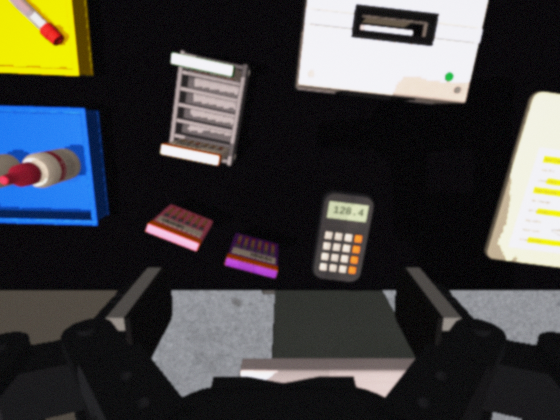

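The bottle stands in the blue bin at (45,170), with the blue-capped one beside it. The orange-strip cassette is at the rack's near end (192,153) and the green one at the far end (203,63). The pink (180,228) and purple (255,255) ones stay put, and the viewer slot is at (395,25). Next I take a close measurement of the cassette and the slot.

```bash
python3 - <<'E'
from h import *
cr=[]
for k,(p,yaw) in {"cas":([.448,.186,.24],-98),"slot":([.561,.006,.24],-94.4)}.items():
    r.move_to(p,down(np.radians(yaw))); r.hold(.15)
    d=r.read_camera("wrist"); np.savez(k+".npz",**d); S(k)
    for l in (["cassette"] if k=="cas" else ["slot","viewer"]):
        print(l,[(round(m["p"],2),np.round(m["point"],1).tolist(),back(d,m["point"][1],m["point"][0],.085 if l=="slot" else 0).round(4)) for m in r.mark_of("wrist",l)[:3]])
    cr.append(cv2.resize(d["frame"][110:310,180:380],(400,400),interpolation=cv2.INTER_CUBIC))
cv2.imwrite("pics/c6.png",np.hstack(cr))
E
```

```text
cas 32.47 [0.4486 0.1852 0.2409] [0.26 0.29 0.22] 0.0855 0.0
cassette [(0.76, [251.6, 268.7], array([0.3689, 0.2121, 0.    ])), (0.68, [174.5, 281.5], array([0.4494, 0.1869, 0.    ])), (0.66, [267.5, 345.7], array([0.3391, 0.1325, 0.    ]))]
slot 33.58 [0.5602 0.0076 0.2402] [ 0.34  0.1  -0.45] 0.0853 0.0
slot [(0.86, [193.6, 280.8], array([0.5606, 0.0094, 0.085 ])), (0.33, [287.1, 124.1], array([0.4896, 0.1478, 0.085 ]))]
viewer [(0.94, [168.3, 279.3], array([0.5668, 0.0111, 0.    ]))]
```

View pics/c6.png

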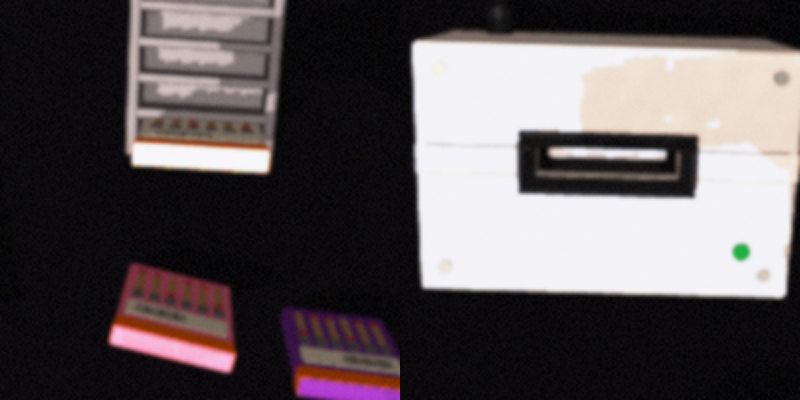

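Left panel: the orange-edged cassette's top face is at (131–270, 142–171), and it is not pink or purple. Right panel: the slot's collar is at (519–697, 131–196). Both match the given sizes at 1290 px/m. Now I fit them.

```bash
python3 - <<'E'
from h import *
def fit(k,maskf,win,z):
    d=dict(np.load(k+".npz")); f=d["frame"]; y0,y1,x0,x1=win
    m=np.zeros(f.shape[:2],np.uint8); m[y0:y1,x0:x1]=maskf(f)[y0:y1,x0:x1]
    n,l,st,ce=cv2.connectedComponentsWithStats(m); i=1+st[1:,4].argmax()
    c=max(cv2.findContours((l==i).astype(np.uint8),cv2.RETR_EXTERNAL,cv2.CHAIN_APPROX_NONE)[0],key=cv2.contourArea)[:,0]
    W=np.array([back(d,u,v,z)[:2] for u,v in c])*1000
    (cx,s,a)=cv2.minAreaRect(W.astype(np.float32)); 
    if s[0]>s[1]: s=s[::-1];a-=90
    a=(a+90)%180-90
    print(k,st[i],np.round(cx,1),np.round(s,1),round(a,2))
fit("cas",lambda f:(f.min(2)>170),(170,200,238,322),.084)
fit("cas",lambda f:(f.max(2)>150),(176,200,238,322),.084)
for t in (60,100): fit("slot",lambda f:(f.max(2)<t),(165,220,230,340),.089)
fit("slot",lambda f:(f.min(2)>120),(118,262,180,390),.085)
E
```

```text
cas [245 170  70  26 760] [454.1 188.6] [16.5 56.3] -21.02
cas [244 176  71  21 946] [455.  187.5] [13. 56.] -12.37
slot [ 240  177   88   31 1833] [562.8   7.2] [23.2 67.4] -5.85
slot [ 239  176   90   32 2234] [562.8   7.3] [24.  68.7] -5.67
slot [  186   130   198   129 20883] [557.9   7.9] [101.  151.2] -5.89
```

```bash
python3 - <<'E'
from h import *
d=dict(np.load("cas.npz")); 
C=np.array([back(d,x/2+180-.25,y/2+110-.25,.084)[:2] for x,y in [(131,142),(270,146),(268,171),(132,165)]])*1000
print(C.round(1),C.mean(0).round(1)); e=C[0]-C[1]+C[3]-C[2]; a=np.degrees(np.arctan2(-e[0],e[1])); print("yaw",a.round(2), np.linalg.norm(C[0]-C[1]),np.linalg.norm(C[1]-C[2]))
hsv=cv2.cvtColor(d["frame"],cv2.COLOR_BGR2HSV); 
for rr in range(176,200,2): print(rr,d["frame"][rr,250:315:16].tolist())
E
```

```text
[[463.3 213.2]
 [454.1 159.3]
 [444.2 161.3]
 [454.2 214.3]] [454. 187.]
yaw -10.17 54.5899711073103 10.102883391772911
176 [[88, 100, 115], [78, 88, 99], [83, 96, 106], [87, 94, 110], [105, 105, 117]]
178 [[61, 83, 126], [97, 114, 137], [92, 107, 119], [96, 110, 122], [98, 98, 108]]
180 [[72, 104, 168], [47, 79, 146], [69, 88, 135], [93, 109, 131], [121, 123, 139]]
182 [[227, 231, 241], [165, 186, 223], [81, 110, 172], [41, 72, 144], [126, 131, 157]]
184 [[249, 247, 247], [246, 244, 246], [233, 234, 242], [171, 187, 224], [103, 122, 172]]
186 [[249, 246, 247], [249, 246, 246], [249, 246, 246], [246, 244, 246], [170, 186, 216]]
188 [[250, 247, 247], [250, 246, 246], [250, 247, 247], [249, 246, 246], [185, 196, 216]]
190 [[247, 246, 246], [249, 246, 247], [249, 247, 247], [249, 247, 247], [163, 178, 204]]
192 [[179, 192, 205], [229, 232, 239], [246, 245, 246], [249, 246, 247], [142, 161, 195]]
194 [[29, 32, 35], [73, 91, 110], [158, 183, 201], [225, 232, 238], [118, 135, 167]]
196 [[14, 11, 12], [10, 7, 11], [28, 32, 37], [76, 100, 114], [48, 59, 78]]
198 [[9, 4, 9], [16, 9, 9], [13, 9, 9], [12, 12, 14], [12, 11, 17]]
```

```bash
python3 - <<'E'
from h import *
R=down(np.radians(-10)); g=np.array([.454,.187,0])
r.move_to(g+[0,0,.16],R)
print(r.servo_line(g+[0,0,.072],feed=.08,f_stop=4)); S("down")
r.close(); S("closed")
r.servo_line(g+[0,0,.19],feed=.1); S("up")
R2=down(np.radians(-5.8)); p=np.array([.5628,.0072,0])
r.move_to(p+[0,0,.22],R2); r.hold(.2); S("over")
d=r.read_camera("wrist"); np.savez("w7.npz",**d); cv2.imwrite("pics/w7.png",d["frame"])
E
```

```text
False
down 35.97 [0.4544 0.1871 0.0724] [ 0.46 -0.78 -0.11] 0.0851 0.0
closed 36.65 [0.4543 0.187  0.0722] [0.47 0.17 1.18] 0.0081 58.9
up 37.98 [0.4535 0.1869 0.1894] [ 0.25  0.34 -0.7 ] 0.0079 58.7
over 39.04 [0.5618 0.0089 0.2197] [ 0.21 -0.22 -0.57] 0.0078 58.7
```

View pics/w7.png

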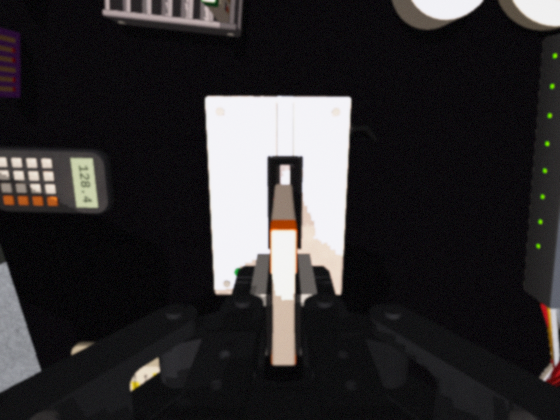

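The cassette is held squarely (columns 273–296, orange strip at row 225) and is centred on the collar (columns 268–302, centre 285) to within about 1 mm, with the viewer edges parallel to it.

```bash
python3 - <<'E'
from h import *
p=np.array([.5628,.0072,0]); R2=down(np.radians(-5.8))
r.servo_line(p+[0,0,.165],R2,feed=.08); r.hold(.3); S("pre")
h=r.servo_line(p+[0,0,.128],feed=.03,f_stop=6); S(f"in {h}")
if not h:
    h=r.servo_line(p+[0,0,.1065],feed=.02,f_stop=14); S(f"press {h}")
    r.hold(.3); S("held")
E
```

```text
pre 40.23 [0.563  0.0072 0.1655] [ 0.41  1.16 -0.31] 0.0078 58.7
in False 41.62 [0.563  0.0072 0.1282] [ 0.88 -0.72 -1.55] 0.0077 58.7
press True 42.48 [0.5631 0.0071 0.1104] [-1.29  0.62  6.68] 0.0076 59.7
held 42.78 [0.5631 0.0072 0.1104] [-1.18 -0.24  6.16] 0.0079 59.6
```

```bash
python3 - <<'E'
from h import *
p=np.array([.5628,.0072,0])
h=r.servo_line(p+[0,0,.1065],feed=.01,f_stop=12); S(f"press {h}")
r.hold(.5); S("held")
d=r.read_camera("scene"); a=cv2.resize(d["frame"][170:300,130:320],(570,390),interpolation=cv2.INTER_CUBIC)
cv2.imwrite("pics/s8.png",a)
E
```

```text
press True 43.03 [0.5631 0.0072 0.1104] [-0.59 -0.67  6.6 ] 0.008 59.7
held 43.53 [0.5631 0.0072 0.1104] [-0.59  0.1   6.57] 0.0081 59.7
```

View pics/s8.png

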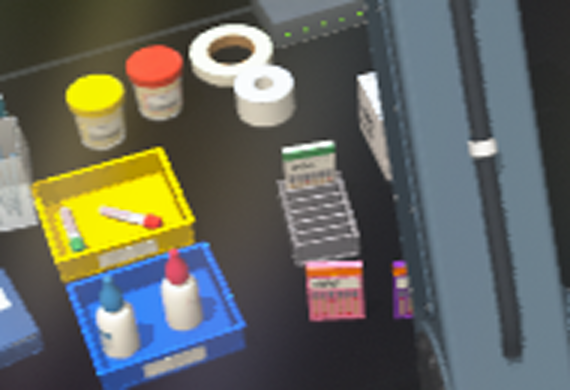

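The bins look right: the red-capped tube is lying at (130,216), both bottles stand upright, and the green cassette is untouched in the rack at (310,165). The cassette reached a hard stop at the expected height, so I'll add a small steady push to keep it there and hand in.

```bash
python3 - <<'E'
from h import *
p=np.array([.5630,.0072,0])
r.servo_line(p+[0,0,.1088],feed=.01); r.hold(.5); s=S("held")
if 7<s["wrist_force"][2]<35: print(r.job_done())
E
```

```text
held 44.35 [0.5632 0.0071 0.1101] [-3.21 -0.74 11.75] 0.0077 60.5
the job is handed in; nothing more can be done
None
```

The job is handed in at about 44 s: the tube lies in the yellow bin, the bottle stands in the blue bin, and the arm is still gripping the orange cassette and holding it down at the cradle's stop with about 12 N (the stop inferred from height and force, the lamp not checked).

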